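# Seat a board in the test jig, lock the cam lever and start the test

### The arm

A 6-joint arm with a two-finger parallel gripper is mounted at the origin on a cart in front of the work surface, level with it; the furniture and walls round the work are solid. World frame = base frame: x ahead of the robot, y to its left, z up, the work surface at z = 0. Lengths are in m, angles in rad, forces in N, time in s.
With the tool pointing down it reaches from about 0.4 to 0.825 m from the base axis. Payload 7 kg.
Tool frame: the origin (TCP) lies midway between the tips of the shut fingers; the grasp point (between the pads) lies hold_point_z behind it (hold_point_z is the distance from the TCP to the grasp point, in m); z points along the fingers, y is the line along which they close (so a half turn about z gives the same grasp; the last joint's range is limited). The gripper opens to 88 mm and grips with 3 to 60 N. Pads are 19 mm wide; open, the fingers measure 130 mm over their backs; the gripper's body (78 mm by 193 mm) begins 47 mm behind the grasp point.
Start: joints at [-0.865, 0.359, 0.012, 0, -1.224, -0.288], TCP at [0.274, -0.617, 0.227] pointing down, gripper open.
Joint ranges: [-3.07, 3.07], [-1.43, 2.12], [-1.02, 1.25], [-3.03, 1.67], [-3.05, -0], [-3.03, 3.03]. Speed limits (rad/s): [2.39, 2.39, 3.01, 3.14, 3.14, 3.14].

### API

Orientations are given as [roll, pitch, yaw] about the fixed x, y, z axes, in that order (R = Rz(yaw) Ry(pitch) Rx(roll)).
In Python, from station import * gives the robot as it stands.
- The arm moves only by the tool apply_moves, never from a script. Its argument "steps" is a list of rows, each an object with "translation": the shift along the world's x, y, z scaled (see below), a list of three; "rotation": the turn, a rotation vector about the world's x, y, z scaled (see below), a list of three. A call has exactly 10 rows; each row is the pose to reach, as a shift and turn from the pose commanded when the call began; what a row does not reach only later rows make up. The controller multiplies each number of a shift by 250 mm and each number of a turn by 30 degrees. A row lasts 1/12 s, in which the tool goes at most 41.7 mm and 7.16 degrees, less where a joint would pass 70% of its speed; a pose out of reach is approached as far as the arm can. A call with a number of a shift or a turn outside -1 to 1 is refused whole. A call with a gripper value outside its range is refused whole. "jaw" is the closure, from -1 (fully open) to 1 (shut), so that 0 is half open, set as the call begins (left out, the last holds). The fingers move at their own pace and stop on an object; "newtons" is the grip in N (left out, the last holds). Time passes only in rows, so rows that repeat a pose let the fingers close, or fill a call up. It gives the time, the measured TCP pose, the force, the opening and the grip force at its end, in the units of the state.
- get_state(): the state, without advancing time (a new reading comes with each control period).
- grab_frame(name): name is "scene" or "top"; returns the picture (480x640x3 uint8, blue, green, red); there is no depth.
- camera_model(name): a dict with "fx", "fy", "cx", "cy" (pixels), "k1" (the pictures are not rectified: a ray, as slopes to the right and down, at radius r is drawn at 1 + k1 r^2 times it, then the intrinsics apply), "xyz" and "rotation" of the camera in the world. Camera axes: x right, y down, z forward; pixel columns grow to the right and rows downward; lengths in m; the calibration is good to about 2 mm. A picture is of the moment at which its call begins. camera_model takes no time and is no camera call.
- job_done(): hands the job in; it is judged then, once.
The state is a dict: "t": time; "q": joint angles; "qd": joint speeds; "joint_efforts": joint torques, N m; "eef_pos": TCP position; "ee_rot": TCP orientation; "force": force on the tool from outside, world axes, zero at the start; "moment": the same for the moment, N m; "width": finger opening in m; "gripper_force": force on a finger pad.
Only numpy, scipy, OpenCV 4.12 (cv2) and the standard library are available. Lean on these libraries where they do the work, as an engineer would, in place of code of your own. Each camera call takes 0.05 s, during which the arm holds its last target. There are 200 camera calls.

### The job

With one fingertip, slide the purple circuit board along its guides in the test jig until it is fully home against the end stops at the contact housing. Then push the red cam lever round on its pivot all the way to its closed stop, so that the clamp holds the board, and only then press the green start key fully down and let it come back up. Leave the board lying flat in the jig, do not lift it at any moment, and leave the things round the jig alone.

Things in the scene. Friction and masses are not known exactly. Their poses are not given: they have to be found in the camera images.
- jig: Test jig, fixed to the table: grey metal plate 160 x 140 mm, its top (the deck) 14 mm above the table. Origin at table level, z up, +x the way the board slides home (away from the robot), +y left. Plate spans x -85..75, y -75..65 mm. Black contact housing: x 33..69, y -48..56, top 40 mm above the table. The jig's yaw is 0 to 0.45 rad.
- board: Loose purple circuit board, 62 mm (x) by 56 mm (y), 32 g, sliding on four 6 mm feet (friction under 0.6 N). Its plate is 6 to 8 mm above the deck; the near edge, where it is pushed, is 31 mm on the -x side of the origin; a module 7 mm inside that edge rises to 21 mm. Origin at the centre, level with the feet; axes as the jig's. It starts 20 to 36 mm short of home.
- board_home (a point): Where the board's origin belongs, on the deck at the jig's x = y = 0. White rails, 10 mm high on the deck, guide the board along x: inner faces at y +28.5 and -30.5 mm, from x -80 to 28, near end open. Two steel end stops have their faces at x 31. The clamp comes through a gap in the right rail and presses the board against the left rail.
- lever (a joint): Angle of the cam lever in rad: 0 open, arm along the jig's -y (right); 1.57 closed stop, arm along the jig's -x (to the robot). It closes clockwise seen from above, so push the arm's far (+x) side. Starts at 0 to 0.3 and stays where it is left: friction 0.1 N m plus the clamp spring need about 2 to 4 N near the arm's end.
- lever_pivot (a point): On the lever's upright axis, level with the middle of the arm: 60 mm to the right (-y) of the jig's origin, 34 mm above the table.
- lever_grip (a point): Point on the axis of the lever's arm, 60 mm from the pivot, in the red round sleeve (16 mm thick, 35 to 81 mm from the pivot; it spans 26 to 42 mm above the table). Push the arm here from its side. At least 12 mm is free below the sleeve.
- clamp_pad (a joint): Compression of the black sprung pad at the nose of the clamp block, in m: 0 free, about 0.0017 while the locked lever holds the board.
- key_top (a point): Centre of the top of the round green start key, 23 mm across, on the left of the contact housing; 52 mm above the table when up.
- start_key (a joint): Travel of the start key, in m: 0 up, 0.004 fully down (about 4 N); its spring brings it back up.
- console: Bystander: dark brown pocket game console with a wood-look inlay, 165 x 105 x 52 mm; origin under its centre. To be left alone.
- battery: Bystander: black and amber nine-volt battery standing upright, 18 x 26 x 48 mm; origin under its centre. To be left alone.
- solder: Bystander: blue and white reel of solder standing on its flange, 60 mm across and 38 mm tall; origin under its centre. To be left alone.
- stick: Bystander: red memory stick lying flat, 18 x 50 x 9 mm; origin under its centre. To be left alone.

How it is judged:
By the outcome, as a careful person would: the job done as asked, in the order asked, and still so for the second after the job is handed in, with the robot touching nothing.
It also fails if it takes over 48 s, if anything falls off the work surface, if the arm or the gripper's body presses on something with over 40 N, if the wrist force passes 120 N, or if a joint passes its speed limit or range.

## Working session

There is one attempt and no reset: what is moved stays moved. The work goes in short steps, Python scripts to look and compute and a tool call to move; the robot and the scene stay as the last step left them, time stands still between calls to the robot, and variables do not carry over. Pictures are saved under pics/ and viewed, at most 10 in all, crops included, and the job is handed in when it is done.

Besides the shell and the picture viewer there is one more tool, called as name(argument=value, ...), one argument or row to a line, values as JSON. apply_moves: Moves the arm, as the interface text tells. Shifts and turns lie within -1 to 1; 1 stands for 250 mm of shift or 30 degrees of turn. Its arguments: {"type":"object","properties":{"steps":{"type":"array"},"jaw":{"type":"number"},"newtons":{"type":"number"}},"required":["steps"]}

```bash
mkdir -p pics; ls; python3 - <<'E'
from station import *
import cv2
for n in("scene","top"):
    cv2.imwrite(f"pics/{n}0.png",grab_frame(n)); print(n,camera_model(n))
s=get_state();print(s)
E
```

```text
pics
scene {'fx': 577.6067097733755, 'fy': 577.6067097733755, 'cx': 317.51717326031803, 'cy': 239.4920940270968, 'k1': 0.029816092040533725, 'xyz': array([-0.27244814,  0.58327452,  0.90485419]), 'rotation': array([-2.31787034,  0.00878039, -2.06313598])}
top {'fx': 464.7909984468355, 'fy': 464.7909984468355, 'cx': 320.2003038819021, 'cy': 231.75588363517733, 'k1': -0.0643486763215763, 'xyz': array([0.44036095, 0.16998172, 0.90366562]), 'rotation': array([-3.03192296, -0.02484364, -1.59787062])}
{'t': 0.1, 'q': array([-8.64868963e-01,  3.59342791e-01,  1.11552455e-02, -2.95316323e-04,
       -1.22406703e+00, -2.88083655e-01]), 'qd': array([ 0.00018273, -0.00198679,  0.00350772,  0.00238328, -0.00116729,
       -0.00119533]), 'joint_efforts': array([-1.88833433e-04, -5.84163308e+01,  2.93753600e+01,  7.01551706e+00,
        1.01908366e-02, -4.38563711e-05]), 'eef_pos': array([ 0.27370238, -0.61655734,  0.22570301]), 'ee_rot': array([ 3.14011561e+00, -1.48160129e-04, -2.72384939e+00]), 'force': array([-0.34410024,  0.35475865, -0.33798992]), 'moment': array([-0.00920313,  0.03462726, -0.03520322]), 'gripper_force': 0.0, 'width': 0.08715290164568647}
```

View pics/scene0.png

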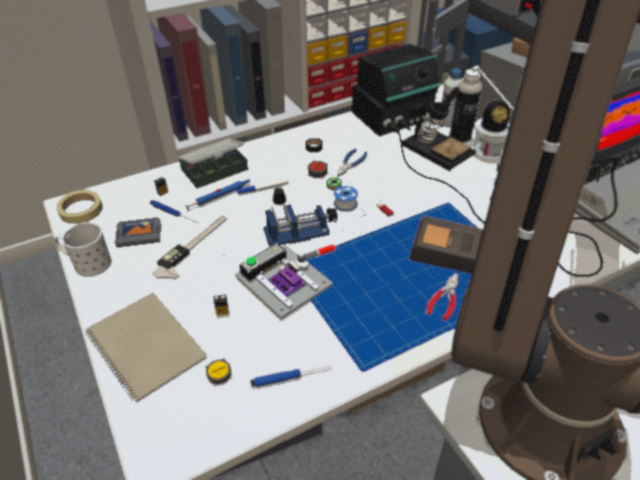

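View pics/top0.png

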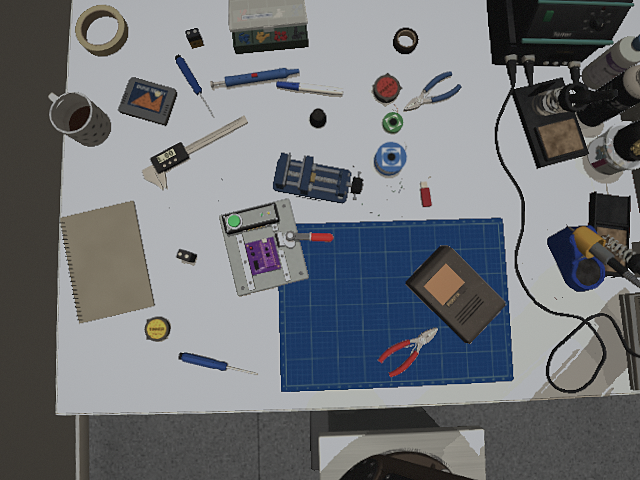

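The scene shows the jig near the middle of the table. In the top view it is at about (265,247), with the green key at (234,221), purple board at (264,255) and red sleeve at (318,238). The jig is turned slightly counter-clockwise.

```bash
cat > h.py <<'E'
import numpy as np, cv2
from scipy.spatial.transform import Rotation as R
from station import *
def cam(n):
    c=camera_model(n); K=np.array([[c['fx'],0,c['cx']],[0,c['fy'],c['cy']],[0,0,1]])
    return c,K,np.array([c['k1'],0,0,0,0.]),R.from_euler('xyz',c['rotation']).as_matrix()
def ray(n,uv):
    c,K,d,M=cam(n); p=cv2.undistortPoints(np.array([[uv]],float),K,d)[0,0]
    return np.array(c['xyz']),M@[p[0],p[1],1]
def onz(n,uv,z):
    o,r=ray(n,uv); return o+r*(z-o[2])/r[2]
def tri(uv1,uv2):
    (a,r),(b,s)=ray("scene",uv1),ray("top",uv2)
    t=np.linalg.lstsq(np.c_[r,-s],b-a,rcond=None)[0]
    p,q=a+t[0]*r,b+t[1]*s; return (p+q)/2,np.linalg.norm(p-q)
def proj(n,P):
    c,K,d,M=cam(n); return cv2.projectPoints((np.atleast_2d(P)-c['xyz'])@M,np.zeros(3),np.zeros(3),K,d)[0][:,0]
def blob(im,lo,hi,box):
    x0,y0,x1,y1=box; h=cv2.cvtColor(im[y0:y1,x0:x1],cv2.COLOR_BGR2HSV)
    m=cv2.inRange(h,lo,hi); n,l,s,c=cv2.connectedComponentsWithStats(m)
    i=1+np.argmax(s[1:,4]); ys,xs=np.where(l==i)
    return c[i]+[x0,y0],s[i,4],np.c_[xs+x0,ys+y0]
COL=dict(green=((45,90,60),(80,255,255)),purple=((125,70,40),(160,255,255)),red=((0,130,90),(8,255,255)))
BOX=dict(top=(215,190,345,300),scene=(230,235,345,325))
E
python3 - <<'E'
from h import *
im={n:cv2.imread(f"pics/{n}0.png") for n in BOX}
r={}
for k in COL:
    for n in BOX:
        c,a,p=blob(im[n],*COL[k],BOX[n]); r[k,n]=c,p; print(k,n,c,a,cv2.minAreaRect(p.astype(np.float32)))
    print('tri',k,tri(r[k,'scene'][0],r[k,'top'][0]))
print('key',onz('top',r['green','top'][0],.052),onz('scene',r['green','scene'][0],.052))
for n in BOX: print('red',onz(n,r['red',n][0],.034),'purple',onz(n,r['purple',n][0],.022))
x0,y0,x1,y1=200,185,345,305
cv2.imwrite('pics/c1.png',cv2.resize(im['top'][y0:y1,x0:x1],None,fx=5,fy=5,interpolation=cv2.INTER_CUBIC))
E
```

```text
green top [233.54545455 220.59090909] 110 ((233.60003662109375, 220.70004272460938), (10.733125686645508, 11.180339813232422), 63.43495178222656)
green scene [250.88059701 260.64179104] 67 ((250.5, 261.0), (8.0, 9.0), 90.0)
tri green (array([0.55872631, 0.30605238, 0.04576205]), np.float64(0.0011487371097856386))
purple top [262.5030012 255.7755102] 833 ((262.38238525390625, 255.52943420410156), (32.25723648071289, 29.589345932006836), 75.96376037597656)
purple scene [286.62326389 280.69444444] 576 ((286.4999694824219, 281.0), (26.772375106811523, 24.552555084228516), 47.72631072998047)
tri purple (array([0.49351595, 0.25559852, 0.01926101]), np.float64(0.001542269568082457))
red top [321.36241611 237.06711409] 149 ((321.5, 237.5), (7.0, 21.0), 90.0)
red scene [325.88888889 248.73611111] 72 ((325.9500427246094, 248.85000610351562), (4.743416786193848, 15.178933143615723), 71.56504821777344)
tri red (array([0.52532174, 0.14362293, 0.0336877 ]), np.float64(0.0005567952066253358))
key [0.55816254 0.30556394 0.052     ] [0.55229832 0.30762016 0.052     ]
red [0.5254316  0.14387279 0.034     ] purple [0.49374108 0.25600184 0.022     ]
red [0.52489012 0.1435432  0.034     ] purple [0.49068675 0.25598454 0.022     ]
```

View pics/c1.png

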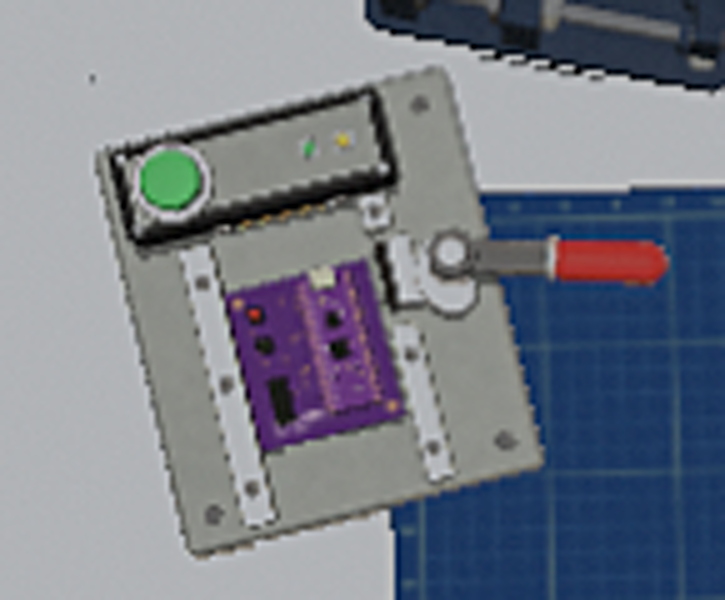

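The crop shows the plate corners at (440,68), (98,150), (193,553) and (543,465). The board sits between the rails, the pivot is at (453,253), and the red sleeve runs from (552,262) to (665,263). I'll fit the jig pose from the corners.

```bash
python3 - <<'E'
from h import *
C=np.array([(440,68),(98,150),(193,553),(543,465)])/5+[200,185]-.4
J=np.array([(75,-75),(75,65),(-85,65),(-85,-75)])/1e3
W=np.array([onz('top',c,.014)[:2] for c in C])
z=W@[1,1j]; a=J@[1,1j]; am,zm=a.mean(),z.mean()
k=(np.conj(a-am)*(z-zm)).sum()/(abs(a-am)**2).sum()
yaw=np.angle(k); o=zm-np.exp(1j*yaw)*am
print('scale',abs(k),'yaw',yaw,'o',o,'res',abs(o+np.exp(1j*yaw)*a-z))
inv=lambda p:(p[0]+1j*p[1]-o)*np.exp(-1j*yaw)*1e3
px=lambda x,y,z:onz('top',np.array([x,y])/5+[200,185]-.4,z)
im=cv2.imread('pics/top0.png')
print('key',inv(onz('top',blob(im,*COL['green'],BOX['top'])[0],.052)))
print('piv',inv(px(453,253,.045)),'sleeve',inv(px(552,262,.034)),inv(px(665,263,.034)))
for p in [(228,298),(365,262),(403,412),(265,450)]: print('board',inv(px(*p,.022)))
print('rails',inv(px(262,522,.024)),inv(px(440,478,.024)))
E
```

```text
scale 0.984100429361781 yaw 0.22299232855863022 o (0.516632299146928+0.2610676124194847j) res [0.00273238 0.00184604 0.00209406 0.00135418]
key (50.3422698691552+34.21023184617504j)
piv (-0.7686279131898719-60.47220427121976j) sleeve (-11.976920486590766-95.55633980763582j) (-22.76523502154338-136.6875322099817j)
board (5.987217399671397+26.794551114893554j)
board (6.5988008278816075-26.88204778594705j)
board (-52.290012750350535-27.281624905792576j)
board (-53.412711957984854+26.59139461154917j)
rails (-79.43344811045597+33.76604609659839j) (-79.88933432410577-34.930882416542545j)
```

apply_moves(
  steps=[
    {"translation": [0, 0, 0.2], "rotation": [0, 0, 0.2]},
    {"translation": [0.05, 0.1, 0.4], "rotation": [0, 0, 0.4]},
    {"translation": [0.1, 0.2, 0.4], "rotation": [0, 0, 0.6]},
    {"translation": [0.15, 0.35, 0.4], "rotation": [0, 0, 0.8]},
    {"translation": [0.2, 0.5, 0.4], "rotation": [0, 0, 1]},
    {"translation": [0.25, 0.65, 0.4], "rotation": [0, 0, 1]},
    {"translation": [0.3, 0.8, 0.4], "rotation": [0, 0, 1]},
    {"translation": [0.3, 0.95, 0.4], "rotation": [0, 0, 1]},
    {"translation": [0.3, 1, 0.4], "rotation": [0, 0, 1]},
    {"translation": [0.3, 1, 0.4], "rotation": [0, 0, 1]},
  ],
  jaw=1,
  newtons=20,
)

```text
t: 0.93
eef_pos: [0.3488, -0.3644, 0.3272]
ee_rot: [-3.14, 0.001, -2.197]
force: [-0.3, -0.5, -0.1]
width: 0.0265
gripper_force: 0.0
```

apply_moves(
  steps=[
    {"translation": [0.05, 0.15, 0], "rotation": [0, 0, 0.2]},
    {"translation": [0.1, 0.3, 0], "rotation": [0, 0, 0.4]},
    {"translation": [0.15, 0.45, 0], "rotation": [0, 0, 0.6]},
    {"translation": [0.2, 0.6, 0], "rotation": [0, 0, 0.8]},
    {"translation": [0.25, 0.75, 0], "rotation": [0, 0, 1]},
    {"translation": [0.3, 0.9, 0], "rotation": [0, 0, 1]},
    {"translation": [0.3, 1, 0], "rotation": [0, 0, 1]},
    {"translation": [0.3, 1, 0], "rotation": [0, 0, 1]},
    {"translation": [0.3, 1, 0], "rotation": [0, 0, 1]},
    {"translation": [0.3, 1, 0], "rotation": [0, 0, 1]},
  ],
)

```text
t: 1.77
eef_pos: [0.424, -0.1174, 0.3264]
ee_rot: [3.141, -0.0, -1.676]
force: [0.5, 0.6, 0.5]
width: 0.0003
gripper_force: 0.0
```

apply_moves(
  steps=[
    {"translation": [0.01, 0.15, 0], "rotation": [0, 0, 0.2]},
    {"translation": [0.02, 0.3, 0], "rotation": [0, 0, 0.4]},
    {"translation": [0.03, 0.45, 0], "rotation": [0, 0, 0.6]},
    {"translation": [0.04, 0.6, -0.1], "rotation": [0, 0, 0.8]},
    {"translation": [0.05, 0.75, -0.2], "rotation": [0, 0, 1]},
    {"translation": [0.06, 0.9, -0.3], "rotation": [0, 0, 1]},
    {"translation": [0.06, 1, -0.4], "rotation": [0, 0, 1]},
    {"translation": [0.06, 1, -0.4], "rotation": [0, 0, 1]},
    {"translation": [0.06, 1, -0.4], "rotation": [0, 0, 1]},
    {"translation": [0.06, 1, -0.4], "rotation": [0, 0, 1]},
  ],
)

```text
t: 2.6
eef_pos: [0.4394, 0.1321, 0.2267]
ee_rot: [3.141, -0.001, -1.154]
force: [-0.1, -0.7, 0.1]
width: 0.0004
gripper_force: 0.0
```

apply_moves(
  steps=[
    {"translation": [0.01, 0.1, 0], "rotation": [0, 0, 0.2]},
    {"translation": [0.01, 0.2, 0], "rotation": [0, 0, 0.4]},
    {"translation": [0.016, 0.3, 0], "rotation": [0, 0, 0.6]},
    {"translation": [0.016, 0.45, 0], "rotation": [0, 0, 0.8]},
    {"translation": [0.016, 0.45, 0], "rotation": [0, 0, 1]},
    {"translation": [0.016, 0.45, 0], "rotation": [0, 0, 1]},
    {"translation": [0.016, 0.45, 0], "rotation": [0, 0, 1]},
    {"translation": [0.016, 0.45, 0], "rotation": [0, 0, 1]},
    {"translation": [0.016, 0.45, 0], "rotation": [0, 0, 1]},
    {"translation": [0.016, 0.45, 0], "rotation": [0, 0, 1]},
  ],
)

```text
t: 3.43
eef_pos: [0.4431, 0.2446, 0.227]
ee_rot: [-3.141, -0.0, -0.632]
force: [0.5, -0.2, 0.6]
width: 0.0002
gripper_force: 0.0
```

apply_moves(
  steps=[
    {"translation": [0, 0, -0.1], "rotation": [0, 0, 0.2]},
    {"translation": [0, 0, -0.2], "rotation": [0, 0, 0.4]},
    {"translation": [0, 0, -0.3], "rotation": [0, 0, 0.6]},
    {"translation": [0, 0, -0.4], "rotation": [0, 0, 0.8]},
    {"translation": [0, 0, -0.5], "rotation": [0, 0, 1]},
    {"translation": [0, 0, -0.5], "rotation": [0, 0, 1]},
    {"translation": [0, 0, -0.5], "rotation": [0, 0, 1]},
    {"translation": [0, 0, -0.5], "rotation": [0, 0, 1]},
    {"translation": [0, 0, -0.5], "rotation": [0, 0, 1]},
    {"translation": [0, 0, -0.5], "rotation": [0, 0, 1]},
  ],
)

```text
t: 4.27
eef_pos: [0.4436, 0.2463, 0.1032]
ee_rot: [-3.139, -0.002, -0.107]
force: [0.1, 0.5, 0.2]
width: 0.0007
gripper_force: 0.0
```

apply_moves(
  steps=[
    {"translation": [0, 0, -0.05], "rotation": [0, 0, 0.2]},
    {"translation": [0, 0, -0.1], "rotation": [0, 0, 0.4]},
    {"translation": [0, 0, -0.15], "rotation": [0, 0, 0.63]},
    {"translation": [0, 0, -0.2], "rotation": [0, 0, 0.63]},
    {"translation": [0, 0, -0.2], "rotation": [0, 0, 0.63]},
    {"translation": [0, 0, -0.2], "rotation": [0, 0, 0.63]},
    {"translation": [0, 0, -0.2], "rotation": [0, 0, 0.63]},
    {"translation": [0, 0, -0.2], "rotation": [0, 0, 0.63]},
    {"translation": [0, 0, -0.2], "rotation": [0, 0, 0.63]},
    {"translation": [0, 0, -0.2], "rotation": [0, 0, 0.63]},
  ],
)

```text
t: 5.1
eef_pos: [0.4431, 0.2459, 0.0522]
ee_rot: [-3.141, -0.001, 0.224]
force: [0.4, -0.3, -0.0]
width: 0.0004
gripper_force: 0.0
```

```bash
python3 - <<'E'
from h import *
import station
print([n for n in dir(station) if 'hold' in n.lower()], getattr(station,'hold_point_z',None))
s=grab_frame('scene');t=grab_frame('top')
S=get_state();print(S['t'],S['eef_pos'],S['ee_rot'],S['q'])
print(proj('scene',S['eef_pos']),proj('top',S['eef_pos']))
a=cv2.resize(s[195:325,220:360],None,fx=4,fy=4,interpolation=cv2.INTER_CUBIC)[:480]
cv2.imwrite('pics/s2.png',a)
b=cv2.resize(t[170:310,190:350],None,fx=4,fy=4,interpolation=cv2.INTER_CUBIC)
cv2.imwrite('pics/t2.png',b)
E
```

```text
['hold_point_z'] 0.0188
5.2 [0.44299444 0.24573593 0.05195066] [-3.14116898e+00 -5.63220998e-04  2.23872980e-01] [ 8.94767679e-01  2.73321051e-01 -5.75982467e-01  2.77257862e-05
 -7.20788265e-01  8.99880924e-01]
[[300.95237444 283.93167453]] [[266.93965737 282.53029916]]
```

View pics/s2.png

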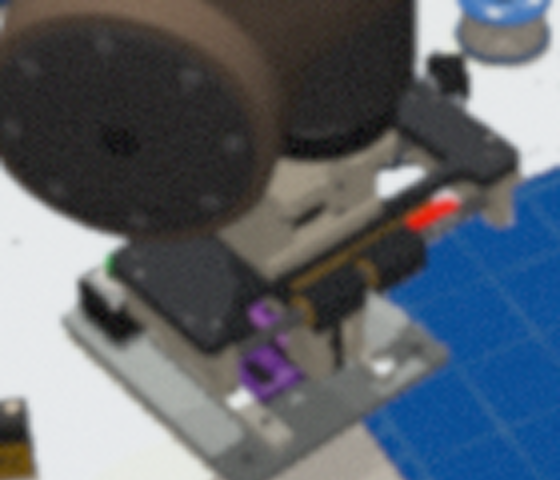

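The scene crop shows the shut fingers between the rails, just on the robot's side of the board (purple at (270,370)). The gripper body is clear above everything, so I'll go down.

apply_moves(
  steps=[
    {"translation": [0, 0, -0.03], "rotation": [0, 0, 0]},
    {"translation": [0, 0, -0.06], "rotation": [0, 0, 0]},
    {"translation": [0, 0, -0.09], "rotation": [0, 0, 0]},
    {"translation": [0, 0, -0.11], "rotation": [0, 0, 0]},
    {"translation": [0, 0, -0.12], "rotation": [0, 0, 0]},
    {"translation": [0, 0, -0.13], "rotation": [0, 0, 0]},
    {"translation": [0, 0, -0.134], "rotation": [0, 0, 0]},
    {"translation": [0, 0, -0.134], "rotation": [0, 0, 0]},
    {"translation": [0, 0, -0.134], "rotation": [0, 0, 0]},
    {"translation": [0, 0, -0.134], "rotation": [0, 0, 0]},
  ],
)

```text
t: 6.03
eef_pos: [0.443, 0.2457, 0.0183]
ee_rot: [-3.141, -0.0, 0.224]
force: [-0.2, 0.8, -0.0]
width: 0.0005
gripper_force: 0.0
```

apply_moves(
  steps=[
    {"translation": [0.012, 0.0027, 0], "rotation": [0, 0, 0]},
    {"translation": [0.025, 0.0055, 0], "rotation": [0, 0, 0]},
    {"translation": [0.038, 0.0085, 0], "rotation": [0, 0, 0]},
    {"translation": [0.05, 0.0113, 0], "rotation": [0, 0, 0]},
    {"translation": [0.063, 0.0143, 0], "rotation": [0, 0, 0]},
    {"translation": [0.076, 0.017, 0], "rotation": [0, 0, 0]},
    {"translation": [0.088, 0.02, 0], "rotation": [0, 0, 0]},
    {"translation": [0.1, 0.0227, 0], "rotation": [0, 0, 0]},
    {"translation": [0.11, 0.025, 0], "rotation": [0, 0, 0]},
    {"translation": [0.117, 0.0265, 0], "rotation": [0, 0, 0]},
  ],
)

```text
t: 6.87
eef_pos: [0.4724, 0.2522, 0.0181]
ee_rot: [3.142, 0.0, 0.224]
force: [-1.8, -0.4, 3.1]
width: 0.0001
gripper_force: 1.6
```

apply_moves(
  steps=[
    {"translation": [0.002, 0.0005, 0], "rotation": [0, 0, 0]},
    {"translation": [0.004, 0.001, 0], "rotation": [0, 0, 0]},
    {"translation": [0.006, 0.0014, 0], "rotation": [0, 0, 0]},
    {"translation": [0.008, 0.0018, 0], "rotation": [0, 0, 0]},
    {"translation": [0.01, 0.0023, 0], "rotation": [0, 0, 0]},
    {"translation": [0.012, 0.0027, 0], "rotation": [0, 0, 0]},
    {"translation": [0.012, 0.0027, 0], "rotation": [0, 0, 0]},
    {"translation": [0.012, 0.0027, 0], "rotation": [0, 0, 0]},
    {"translation": [0.012, 0.0027, 0], "rotation": [0, 0, 0]},
    {"translation": [0.012, 0.0027, 0], "rotation": [0, 0, 0]},
  ],
)

```text
t: 7.7
eef_pos: [0.4749, 0.2528, 0.018]
ee_rot: [3.141, 0.0, 0.224]
force: [-3.7, -1.0, 4.0]
width: 0.0007
gripper_force: 2.7
```

```bash
python3 - <<'E'
from h import *
s=grab_frame('scene');t=grab_frame('top')
S=get_state();print(S['t'],S['eef_pos'],S['force'],S['moment'],S['gripper_force'])
a=cv2.resize(s[225:325,230:345],None,fx=5,fy=5,interpolation=cv2.INTER_CUBIC)
b=cv2.resize(t[200:300,210:300],None,fx=5,fy=5,interpolation=cv2.INTER_CUBIC)
cv2.imwrite('pics/s3.png',cv2.resize(np.hstack([a,b]),None,fx=.77,fy=.77))
E
```

```text
7.8 [0.47489225 0.25276314 0.01801669] [-5.53121375 -0.09753643  3.65795727] [-0.31446142  1.7410143   0.03937256] 2.786525390984025
```

View pics/s3.png

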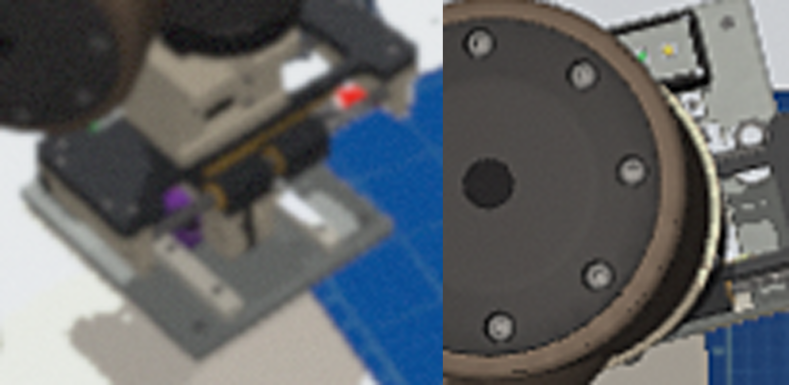

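The board is in front of the fingers, but the upward force suggests its edge rides on a rounded fingertip. I'll back off a little, lower the tip and push again.

apply_moves(
  steps=[
    {"translation": [-0.01, -0.0023, 0], "rotation": [0, 0, 0]},
    {"translation": [-0.02, -0.0045, 0], "rotation": [0, 0, 0]},
    {"translation": [-0.02, -0.0045, -0.005], "rotation": [0, 0, 0]},
    {"translation": [-0.02, -0.0045, -0.01], "rotation": [0, 0, 0]},
    {"translation": [-0.02, -0.0045, -0.01], "rotation": [0, 0, 0]},
    {"translation": [-0.015, -0.0034, -0.01], "rotation": [0, 0, 0]},
    {"translation": [-0.01, -0.0023, -0.01], "rotation": [0, 0, 0]},
    {"translation": [-0.005, -0.0011, -0.01], "rotation": [0, 0, 0]},
    {"translation": [0, 0, -0.01], "rotation": [0, 0, 0]},
    {"translation": [0, 0, -0.01], "rotation": [0, 0, 0]},
  ],
)

```text
t: 8.63
eef_pos: [0.4743, 0.2524, 0.0154]
ee_rot: [3.141, 0.002, 0.224]
force: [-4.8, 0.8, 3.6]
width: 0.0005
gripper_force: 2.4
```

apply_moves(
  steps=[
    {"translation": [0.002, 0.0005, 0], "rotation": [0, 0, 0]},
    {"translation": [0.004, 0.001, 0], "rotation": [0, 0, 0]},
    {"translation": [0.006, 0.0014, 0], "rotation": [0, 0, 0]},
    {"translation": [0.008, 0.0018, 0], "rotation": [0, 0, 0]},
    {"translation": [0.008, 0.0018, 0], "rotation": [0, 0, 0]},
    {"translation": [0.008, 0.0018, 0], "rotation": [0, 0, 0]},
    {"translation": [0.008, 0.0018, 0], "rotation": [0, 0, 0]},
    {"translation": [0.008, 0.0018, 0], "rotation": [0, 0, 0]},
    {"translation": [0.008, 0.0018, 0], "rotation": [0, 0, 0]},
    {"translation": [0.008, 0.0018, 0], "rotation": [0, 0, 0]},
  ],
)

```text
t: 9.47
eef_pos: [0.4747, 0.2523, 0.0152]
ee_rot: [3.14, 0.004, 0.223]
force: [-13.0, 0.6, 6.8]
width: 0.0008
gripper_force: 6.0
```

apply_moves(
  steps=[
    {"translation": [-0.03, -0.007, 0], "rotation": [0, 0, 0]},
    {"translation": [-0.078, -0.018, 0], "rotation": [0, 0, 0]},
    {"translation": [-0.078, -0.018, 0], "rotation": [0, 0, 0]},
    {"translation": [-0.078, -0.018, 0.1], "rotation": [0, 0, 0]},
    {"translation": [-0.078, -0.018, 0.2], "rotation": [0, 0, 0]},
    {"translation": [-0.078, -0.018, 0.32], "rotation": [0, 0, 0]},
    {"translation": [-0.078, -0.018, 0.4], "rotation": [0, 0, 0]},
    {"translation": [-0.078, -0.018, 0.4], "rotation": [0, 0, 0]},
    {"translation": [-0.078, -0.018, 0.4], "rotation": [0, 0, 0]},
    {"translation": [-0.078, -0.018, 0.4], "rotation": [0, 0, 0]},
  ],
)

```text
t: 10.3
eef_pos: [0.4575, 0.2487, 0.1153]
ee_rot: [-3.141, 0.0, 0.224]
force: [-0.8, 0.8, -0.1]
width: 0.0005
gripper_force: 0.0
```

apply_moves(
  steps=[
    {"translation": [0, -0.1, 0], "rotation": [0, 0, -0.1]},
    {"translation": [0, -0.2, 0], "rotation": [0, 0, -0.2]},
    {"translation": [0.05, -0.3, 0], "rotation": [0, 0, -0.3]},
    {"translation": [0.15, -0.43, 0], "rotation": [0, 0, -0.4]},
    {"translation": [0.27, -0.43, 0], "rotation": [0, 0, -0.54]},
    {"translation": [0.404, -0.43, 0], "rotation": [0, 0, -0.54]},
    {"translation": [0.404, -0.43, 0], "rotation": [0, 0, -0.54]},
    {"translation": [0.404, -0.43, 0], "rotation": [0, 0, -0.54]},
    {"translation": [0.404, -0.43, 0], "rotation": [0, 0, -0.54]},
    {"translation": [0.404, -0.43, 0], "rotation": [0, 0, -0.54]},
  ],
)

```text
t: 11.13
eef_pos: [0.5575, 0.141, 0.1146]
ee_rot: [3.141, 0.002, -0.058]
force: [-0.3, -0.0, 0.1]
width: 0.0008
gripper_force: 0.0
```

```bash
python3 - <<'E'
from h import *
s=grab_frame('scene');t=grab_frame('top')
S=get_state();print(S['t'],S['eef_pos'],S['ee_rot'],S['force'])
o=.5166+.2611j;e=np.exp(-.223j)
for n,im in(('top',t),('scene',s)):
    c,a,p=blob(im,*COL['purple'],BOX[n]);w=onz(n,c,.022);print(n,c,a,(w[0]+1j*w[1]-o)*e)
a=cv2.resize(s[195:325,230:350],None,fx=4,fy=4,interpolation=cv2.INTER_CUBIC)
b=cv2.resize(t[170:300,210:285],None,fx=4,fy=4,interpolation=cv2.INTER_CUBIC)
cv2.imwrite('pics/s4.png',np.hstack([a,b]))
E
```

```text
11.2333 [0.5577942  0.14142914 0.1153779 ] [ 3.14131870e+00  4.82403584e-04 -5.78498853e-02] [-0.34415669 -0.13870867  0.05311864]
top [276.2 255.6] 5 (-0.029459674419760135-0.025133742586259007j)
scene [279.89266547 274.57781753] 559 (-0.0031982425063606748+0.00034488415133391003j)
```

View pics/s4.png

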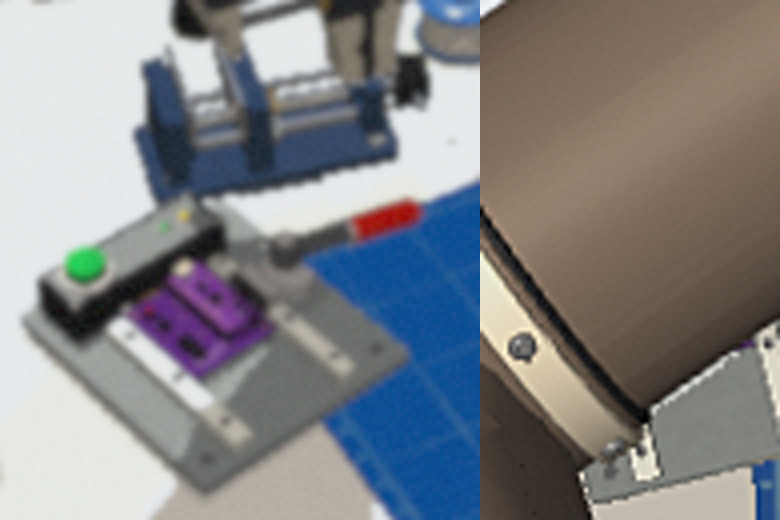

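The board now lies flat with its far edge at the contact housing. Its centroid moved 23.2 mm, as needed, and it held against 13 N, so it is home. Next is the lever arc.

```bash
python3 - <<'E'
from h import *
print('vise knob',tri((332.5,215),(357,185)))
o=.5166+.2611j;E_=np.exp(.223j)
def tcp(th,off): 
    d=-np.sin(th)-1j*np.cos(th); f=np.cos(th)-1j*np.sin(th)
    return o+E_*(-.06j+.06*d+off*f)
S=get_state();p=S['eef_pos'][0]+1j*S['eef_pos'][1]; y=S['ee_rot'][2]
print(p,y)
segs=[[(.3,.026)]*1+[(t,.0185) for t in np.linspace(.32,.68,9)],[(t,.0185) for t in np.linspace(.72,1.15,10)],[(t,.0185) for t in np.linspace(1.2,1.6,10)]]
for g in segs:
    for th,off in g:
        q=tcp(th,off);print([round((q-p).real/.25,3),round((q-p).imag/.25,3)],round(np.degrees(.223-th-y)/30,3))
    p=q;y=.223-th;print('--',p,y)
E
```

```text
vise knob (array([0.62484596, 0.07164343, 0.02656114]), np.float64(0.0013806052793021981))
(0.5577942041958818+0.14142913750188849j) -0.057849885318754124
[np.float64(-0.026), np.float64(-0.003)] -0.037
[np.float64(-0.061), np.float64(-0.001)] -0.075
[np.float64(-0.072), np.float64(-0.003)] -0.161
[np.float64(-0.084), np.float64(-0.005)] -0.247
[np.float64(-0.095), np.float64(-0.006)] -0.333
[np.float64(-0.106), np.float64(-0.006)] -0.419
[np.float64(-0.117), np.float64(-0.006)] -0.504
[np.float64(-0.129), np.float64(-0.006)] -0.59
[np.float64(-0.14), np.float64(-0.005)] -0.676
[np.float64(-0.151), np.float64(-0.003)] -0.762
-- (0.5199954380867594+0.14057960716738988j) -0.4570000000000001
[np.float64(-0.01), np.float64(0.002)] -0.076
[np.float64(-0.022), np.float64(0.004)] -0.168
[np.float64(-0.033), np.float64(0.008)] -0.259
[np.float64(-0.045), np.float64(0.011)] -0.35
[np.float64(-0.056), np.float64(0.016)] -0.441
[np.float64(-0.067), np.float64(0.02)] -0.533
[np.float64(-0.077), np.float64(0.026)] -0.624
[np.float64(-0.088), np.float64(0.032)] -0.715
[np.float64(-0.098), np.float64(0.038)] -0.806
[np.float64(-0.108), np.float64(0.045)] -0.898
-- (0.4929843784225346+0.15177480647511188j) -0.9269999999999999
[np.float64(-0.01), np.float64(0.008)] -0.095
[np.float64(-0.019), np.float64(0.015)] -0.18
[np.float64(-0.027), np.float64(0.022)] -0.265
[np.float64(-0.035), np.float64(0.03)] -0.35
[np.float64(-0.042), np.float64(0.039)] -0.435
[np.float64(-0.049), np.float64(0.047)] -0.52
[np.float64(-0.056), np.float64(0.056)] -0.605
[np.float64(-0.062), np.float64(0.065)] -0.69
[np.float64(-0.068), np.float64(0.075)] -0.775
[np.float64(-0.074), np.float64(0.084)] -0.859
-- (0.4745554006972478+0.17287688223796516j) -1.377
```

apply_moves(
  steps=[
    {"translation": [0, 0, -0.1], "rotation": [0, 0, 0]},
    {"translation": [0, 0, -0.2], "rotation": [0, 0, 0]},
    {"translation": [0, 0, -0.3], "rotation": [0, 0, 0]},
    {"translation": [0, 0, -0.35], "rotation": [0, 0, 0]},
    {"translation": [0, 0, -0.372], "rotation": [0, 0, 0]},
    {"translation": [0, 0, -0.372], "rotation": [0, 0, 0]},
    {"translation": [0, 0, -0.372], "rotation": [0, 0, 0]},
    {"translation": [0, 0, -0.372], "rotation": [0, 0, 0]},
    {"translation": [0, 0, -0.372], "rotation": [0, 0, 0]},
    {"translation": [0, 0, -0.372], "rotation": [0, 0, 0]},
  ],
)

```text
t: 12.07
eef_pos: [0.5591, 0.1417, 0.0236]
ee_rot: [-3.141, -0.002, -0.059]
force: [-0.5, -0.4, 0.3]
width: 0.0004
gripper_force: 0.0
```

apply_moves(
  steps=[
    {"translation": [-0.026, -0.003, -0.006], "rotation": [0, 0, -0.037]},
    {"translation": [-0.061, -0.002, -0.006], "rotation": [0, 0, -0.075]},
    {"translation": [-0.072, -0.003, -0.006], "rotation": [0, 0, -0.16]},
    {"translation": [-0.084, -0.005, -0.006], "rotation": [0, 0, -0.25]},
    {"translation": [-0.095, -0.006, -0.006], "rotation": [0, 0, -0.33]},
    {"translation": [-0.106, -0.006, -0.006], "rotation": [0, 0, -0.42]},
    {"translation": [-0.117, -0.006, -0.006], "rotation": [0, 0, -0.5]},
    {"translation": [-0.129, -0.006, -0.006], "rotation": [0, 0, -0.59]},
    {"translation": [-0.14, -0.005, -0.006], "rotation": [0, 0, -0.68]},
    {"translation": [-0.151, -0.003, -0.006], "rotation": [0, 0, -0.76]},
  ],
)

```text
t: 12.9
eef_pos: [0.5203, 0.14, 0.0213]
ee_rot: [3.141, -0.0, -0.46]
force: [1.6, -2.3, 0.3]
width: 0.0004
gripper_force: 0.9
```

apply_moves(
  steps=[
    {"translation": [-0.01, 0.002, 0], "rotation": [0, 0, -0.076]},
    {"translation": [-0.022, 0.004, 0], "rotation": [0, 0, -0.168]},
    {"translation": [-0.033, 0.008, 0], "rotation": [0, 0, -0.26]},
    {"translation": [-0.045, 0.011, 0], "rotation": [0, 0, -0.35]},
    {"translation": [-0.056, 0.016, 0], "rotation": [0, 0, -0.44]},
    {"translation": [-0.067, 0.02, 0], "rotation": [0, 0, -0.53]},
    {"translation": [-0.077, 0.026, 0], "rotation": [0, 0, -0.62]},
    {"translation": [-0.088, 0.032, 0], "rotation": [0, 0, -0.715]},
    {"translation": [-0.098, 0.038, 0], "rotation": [0, 0, -0.806]},
    {"translation": [-0.108, 0.045, 0], "rotation": [0, 0, -0.9]},
  ],
)

```text
t: 13.73
eef_pos: [0.4929, 0.1511, 0.0211]
ee_rot: [3.141, -0.0, -0.932]
force: [-0.8, -2.6, 0.4]
width: 0.0007
gripper_force: 0.9
```

apply_moves(
  steps=[
    {"translation": [-0.01, 0.008, 0], "rotation": [0, 0, -0.095]},
    {"translation": [-0.019, 0.015, 0], "rotation": [0, 0, -0.18]},
    {"translation": [-0.027, 0.022, 0], "rotation": [0, 0, -0.265]},
    {"translation": [-0.035, 0.03, 0], "rotation": [0, 0, -0.35]},
    {"translation": [-0.042, 0.039, 0], "rotation": [0, 0, -0.435]},
    {"translation": [-0.049, 0.047, 0], "rotation": [0, 0, -0.52]},
    {"translation": [-0.056, 0.056, 0], "rotation": [0, 0, -0.605]},
    {"translation": [-0.062, 0.065, 0], "rotation": [0, 0, -0.69]},
    {"translation": [-0.068, 0.075, 0], "rotation": [0, 0, -0.775]},
    {"translation": [-0.074, 0.084, 0], "rotation": [0, 0, -0.84]},
  ],
)

```text
t: 14.57
eef_pos: [0.4741, 0.1718, 0.021]
ee_rot: [3.14, -0.001, -1.371]
force: [1.4, -6.6, 1.1]
width: 0.0006
gripper_force: 4.3
```

apply_moves(
  steps=[
    {"translation": [-0.001, 0.003, 0], "rotation": [0, 0, 0]},
    {"translation": [-0.0015, 0.006, 0], "rotation": [0, 0, 0]},
    {"translation": [-0.002, 0.009, 0], "rotation": [0, 0, 0]},
    {"translation": [-0.0025, 0.012, 0], "rotation": [0, 0, 0]},
    {"translation": [-0.0025, 0.012, 0], "rotation": [0, 0, 0]},
    {"translation": [-0.0025, 0.012, 0], "rotation": [0, 0, 0]},
    {"translation": [-0.0025, 0.012, 0], "rotation": [0, 0, 0]},
    {"translation": [-0.0025, 0.012, 0], "rotation": [0, 0, 0]},
    {"translation": [-0.0025, 0.012, 0], "rotation": [0, 0, 0]},
    {"translation": [-0.0025, 0.012, 0], "rotation": [0, 0, 0]},
  ],
)

```text
t: 15.4
eef_pos: [0.4738, 0.1722, 0.021]
ee_rot: [3.139, -0.004, -1.369]
force: [8.7, -17.8, 0.7]
width: 0.0004
gripper_force: 9.2
```

apply_moves(
  steps=[
    {"translation": [0.01, -0.04, 0], "rotation": [0, 0, 0]},
    {"translation": [0.02, -0.09, 0], "rotation": [0, 0, 0]},
    {"translation": [0.02, -0.09, 0], "rotation": [0, 0, 0]},
    {"translation": [0.02, -0.09, 0.1], "rotation": [0, 0, 0]},
    {"translation": [0.02, -0.09, 0.2], "rotation": [0, 0, 0]},
    {"translation": [0.02, -0.09, 0.3], "rotation": [0, 0, 0]},
    {"translation": [0.02, -0.09, 0.4], "rotation": [0, 0, 0]},
    {"translation": [0.02, -0.09, 0.4], "rotation": [0, 0, 0]},
    {"translation": [0.02, -0.09, 0.4], "rotation": [0, 0, 0]},
    {"translation": [0.02, -0.09, 0.4], "rotation": [0, 0, 0]},
  ],
)

```text
t: 16.23
eef_pos: [0.4794, 0.1532, 0.1209]
ee_rot: [-3.141, 0.001, -1.368]
force: [0.1, 1.0, -0.1]
width: 0.0002
gripper_force: 0.0
```

```bash
python3 - <<'E'
from h import *
s=grab_frame('scene');t=grab_frame('top')
S=get_state();print(S['t'],S['eef_pos'],S['ee_rot'],S['q'])
k=np.array([.558,.3056]);print((k-S['eef_pos'][:2])/.25)
o=.5166+.2611j;e=np.exp(-.223j)
for col,z in(('purple',.022),('red',.034),('green',.052)):
  for n,im in(('scene',s),('top',t)):
    try:
        c,a,p=blob(im,*COL[col],BOX[n]);w=onz(n,c,z);print(col,n,c,a,w,(w[0]+1j*w[1]-o)*e*1e3)
    except Exception: print('none',col,n)
a=cv2.resize(s[225:325,230:345],None,fx=5,fy=5,interpolation=cv2.INTER_CUBIC)
cv2.imwrite('pics/s5.png',a)
E
```

```text
16.3333 [0.47908994 0.1529407  0.12016108] [ 3.14014367e+00 -3.86239757e-04 -1.36801849e+00] [ 7.00009276e-01  1.77208405e-01 -5.06128453e-01 -4.52977837e-04
 -8.88917273e-01 -4.96945973e-01]
[0.31564024 0.61063721]
purple scene [279.67620751 274.63148479] 559 [0.51348289 0.26119765 0.022     ] (-3.0183275202210234+0.7846004030873958j)
purple top [247.16071429 233.14285714] 56 [0.53757343 0.28458628 0.022     ] (25.648231389884987+18.26631237647153j)
red scene [317.98850575 272.52873563] 87 [0.4698127  0.19268742 0.034     ] (-60.75864850385735-56.3712632491011j)
red top [247. 236.] 1 [0.53086468 0.28338195 0.034     ] (18.839259938195294+18.57548795851622j)
green scene [251.01538462 260.69230769] 65 [0.55202467 0.30743227 0.052     ] (44.7941728534421+37.350612990051395j)
green top [233.59459459 220.61261261] 111 [0.55811995 0.30547356 0.052     ] (50.305342091267555+34.09239599973412j)
```

View pics/s5.png

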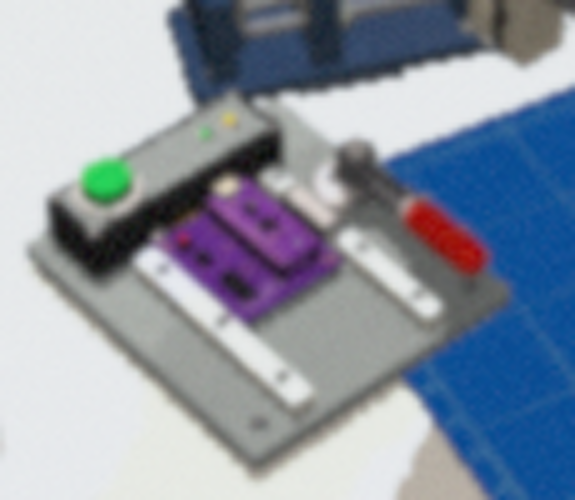

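The lever arm now lies along the jig's -x, with the sleeve at crop (447,238). The board is flat and home, and the key is at crop (106,181). On to the key.

apply_moves(
  steps=[
    {"translation": [0.05, 0.1, 0], "rotation": [0, 0, 0]},
    {"translation": [0.1, 0.2, 0], "rotation": [0, 0, 0]},
    {"translation": [0.15, 0.3, 0], "rotation": [0, 0, 0]},
    {"translation": [0.22, 0.4, 0], "rotation": [0, 0, 0]},
    {"translation": [0.28, 0.52, 0], "rotation": [0, 0, 0]},
    {"translation": [0.316, 0.61, 0], "rotation": [0, 0, 0]},
    {"translation": [0.316, 0.61, -0.08], "rotation": [0, 0, 0]},
    {"translation": [0.316, 0.61, -0.16], "rotation": [0, 0, 0]},
    {"translation": [0.316, 0.61, -0.22], "rotation": [0, 0, 0]},
    {"translation": [0.316, 0.61, -0.22], "rotation": [0, 0, 0]},
  ],
)

```text
t: 17.17
eef_pos: [0.5563, 0.304, 0.061]
ee_rot: [3.134, -0.004, -1.368]
force: [-0.6, 0.2, -0.1]
width: 0.0004
gripper_force: 0.0
```

apply_moves(
  steps=[
    {"translation": [0, 0, -0.01], "rotation": [0, 0, 0]},
    {"translation": [0, 0, -0.02], "rotation": [0, 0, 0]},
    {"translation": [0, 0, -0.03], "rotation": [0, 0, 0]},
    {"translation": [0, 0, -0.04], "rotation": [0, 0, 0]},
    {"translation": [0, 0, -0.05], "rotation": [0, 0, 0]},
    {"translation": [0, 0, -0.06], "rotation": [0, 0, 0]},
    {"translation": [0, 0, -0.065], "rotation": [0, 0, 0]},
    {"translation": [0, 0, -0.07], "rotation": [0, 0, 0]},
    {"translation": [0, 0, -0.07], "rotation": [0, 0, 0]},
    {"translation": [0, 0, -0.07], "rotation": [0, 0, 0]},
  ],
)

```text
t: 18.0
eef_pos: [0.559, 0.306, 0.0489]
ee_rot: [-3.141, 0.0, -1.368]
force: [-0.3, 0.2, 3.6]
width: 0.0003
gripper_force: 1.7
```

apply_moves(
  steps=[
    {"translation": [0, 0, -0.003], "rotation": [0, 0, 0]},
    {"translation": [0, 0, -0.006], "rotation": [0, 0, 0]},
    {"translation": [0, 0, -0.009], "rotation": [0, 0, 0]},
    {"translation": [0, 0, -0.012], "rotation": [0, 0, 0]},
    {"translation": [0, 0, -0.012], "rotation": [0, 0, 0]},
    {"translation": [0, 0, -0.012], "rotation": [0, 0, 0]},
    {"translation": [0, 0, -0.012], "rotation": [0, 0, 0]},
    {"translation": [0, 0, -0.012], "rotation": [0, 0, 0]},
    {"translation": [0, 0, -0.012], "rotation": [0, 0, 0]},
    {"translation": [0, 0, -0.012], "rotation": [0, 0, 0]},
  ],
)

```text
t: 18.83
eef_pos: [0.559, 0.306, 0.048]
ee_rot: [-3.14, 0.0, -1.367]
force: [-6.5, -2.9, 19.3]
width: 0.0007
gripper_force: 9.9
```

The key is bottomed: z is 0.048 at 19 N. Now I'll lift off.

apply_moves(
  steps=[
    {"translation": [0, 0, 0.02], "rotation": [0, 0, 0]},
    {"translation": [0, 0, 0.06], "rotation": [0, 0, 0]},
    {"translation": [0, 0, 0.15], "rotation": [0, 0, 0]},
    {"translation": [0, 0, 0.25], "rotation": [0, 0, 0]},
    {"translation": [0, 0, 0.35], "rotation": [0, 0, 0]},
    {"translation": [-0.1, -0.2, 0.4], "rotation": [0, 0, 0]},
    {"translation": [-0.2, -0.35, 0.4], "rotation": [0, 0, 0]},
    {"translation": [-0.3, -0.5, 0.4], "rotation": [0, 0, 0]},
    {"translation": [-0.3, -0.6, 0.4], "rotation": [0, 0, 0]},
    {"translation": [-0.3, -0.6, 0.4], "rotation": [0, 0, 0]},
  ],
)

```text
t: 19.67
eef_pos: [0.48, 0.1509, 0.1458]
ee_rot: [3.139, -0.0, -1.37]
force: [-0.2, 0.1, 0.1]
width: 0.0004
gripper_force: 0.0
```

```bash
python3 - <<'E'
from h import *
s=grab_frame('scene')
for c in COL: print(c,blob(s,*COL[c],BOX['scene'])[:2])
cv2.imwrite('pics/s6.png',cv2.resize(s[165:325,210:400],None,fx=3.5,fy=3.5,interpolation=cv2.INTER_CUBIC))
E
```

```text
green (array([250.93846154, 260.63076923]), np.int32(65))
purple (array([279.59714795, 274.62923351]), np.int32(561))
red (array([317.84883721, 272.34883721]), np.int32(86))
```

View pics/s6.png

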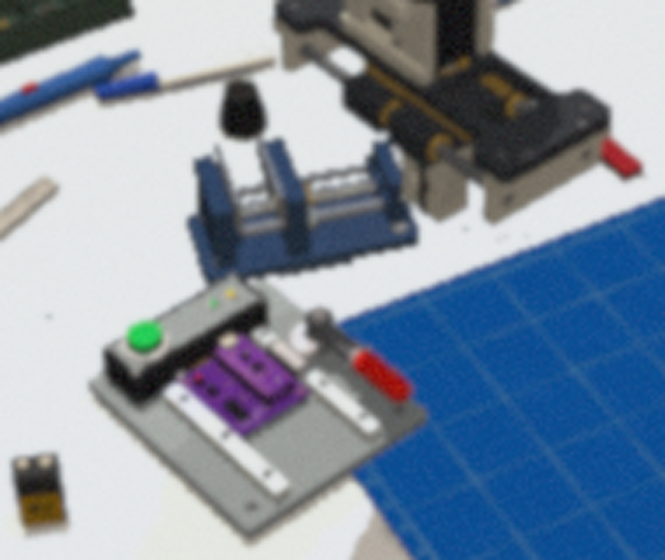

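The key is up at (145,337), the lever is closed at (383,377), and the board is flat and home at (245,385). The gripper is clear of everything.

```bash
python3 -c "
from station import *
print(job_done())"
```

```text
the job is handed in; nothing more can be done
None
```

The job is handed in at about 20 s: the board is home and flat, the lever was pushed to its closed stop, and then the green key was pressed fully down and came back up; I used the two shut fingers as the one fingertip.

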